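Lay out the wheel-spindle parts around the hub and sprocket

TASK

Lay out the new wheel parts on the black mat: the bright bearing flat on the hub, over its spigot; the brass nut flat on the mat midway between hub and sprocket; the blue spacer upright on the mat straight behind the sprocket (towards the mat's yellow stripe), about 30 mm clear of its teeth; and the red cap centred on top of the standing spacer. Leave the rusty old spacer and bearing where they are.

Things in the scene. Friction and masses are not known exactly. Their poses are not given: they have to be found in the camera images.
- mat: black rubber layout mat fixed on the bench, 220 x 340 x 3 mm (x, y, z). A yellow stripe 12 mm wide runs along its long edge on the +x side, the 'behind' side. Origin: centre of its underside, on the bench (z = 0); its top is 3 mm above. x points across the mat to the yellow stripe, y along its length, z up.
- hub: aluminium wheel hub standing fixed on the mat, a spool 72 mm across its round flanges and 32 mm high with a flat top; in the centre of the top a dark spigot 20 mm in diameter stands 5 mm above the top. Origin: centre of its underside, on the mat's top. Axes parallel to the mat's. Its centre is 160 mm from the sprocket's along the mat's y axis; either may be the left one.
- sprocket: grey steel sprocket lying fixed on the mat, a toothed disc 76 mm across the tooth tips on a dark boss, 20 mm high overall. Origin: centre of its underside, on the mat's top. Axes parallel to the mat's (x to the yellow stripe). The spacer's centre belongs 86 mm from the sprocket's, along +x.
- spacer: blue tube standing on end, loose, 36 mm outside and 20 mm inside diameter, 40 mm high, about 90 g. Origin: centre of its lower end; z up along its axis.
- cap: red round dust cap, solid, loose, 38 mm in diameter and 18 mm high, straight side to 14 mm and bevelled top, about 40 g. Origin: centre of its flat underside; z up.
- bearing: bright steel bearing ring lying flat, loose, 52 mm outside and 32 mm inside diameter, 15 mm high, about 110 g. It drops over the hub's spigot with 6 mm to spare all round. Origin: centre of its underside; z up.
- nut: brass hexagon nut lying flat, loose, 36 mm across flats (41.6 mm across corners), 18 mm high, about 100 g, with a dark round mark for its bore. Origin: centre of its underside; z up; its x axis is square to one pair of flats, the other flats at 60 and 120 degrees from it.
- old_spacer: rust-brown tube of the same size as the blue spacer, standing on end, loose. To be left alone. Origin: centre of its lower end.
- old_bearing: rust-brown ring of the same size as the bright bearing, lying flat, loose. To be left alone. Origin: centre of its underside.
Things that resemble listed ones, but are neither listed nor needed, are in the scene too. There is more than one size of the nut; the one meant has the size given above. What is meant by the cap is not purple, and is the larger of those in its own colour.

How it is judged:
By the outcome, as a careful person would: the job done as asked, in the order asked, and still so for the second after the job is handed in, with the robot touching nothing.
It also fails if it takes over 99 s, if anything falls off the work surface, if the arm or the gripper's body presses on something with over 40 N, if the wrist force passes 120 N, or if a joint passes its speed limit or range.

ROBOT

A 6-joint arm with a two-finger parallel gripper is mounted at the origin on the work surface. World frame = base frame: x ahead of the robot, y to its left, z up, the work surface at z = 0. Lengths are in m, angles in rad, forces in N, time in s.
With the tool pointing down it reaches from about 0.325 to 0.775 m from the base axis. Payload 5.5 kg.
Tool frame: the origin (TCP) lies between the finger pads; the fingertips stand 8 mm ahead of it and the grasp point (between the pads) lies 11 mm behind it (tcp_to_tips is the distance from the TCP to the fingertips, in m); z points along the fingers, y is the direction in which the jaws open and shut (so a half turn about z gives the same grasp; the last joint's range is limited). The gripper opens to 88 mm and grips with 3 to 60 N. Pads are 20 mm wide; open, the fingers measure 115 mm over their backs; the gripper's body (75 mm by 178 mm) begins 61 mm behind the grasp point.
Start: joints at [-1.185, 0.091, 1.231, -0, 1.82, -0.057], TCP at [0.257, -0.542, 0.231] pointing down, gripper open.
Joint ranges: [-2.87, 2.87], [-0.86, 2.18], [0.17, 2.46], [-1.51, 4.65], [0.06, 2.69], [-2.65, 2.65]. Speed limits (rad/s): [2.57, 2.57, 3.01, 3.14, 3.14, 3.14].

INTERFACE

Orientations are given as a unit quaternion [w, x, y, z].
In Python, from bench import * gives the robot as it stands. Calls block until the motion is done:
- move_to(position, orientation): joint-space move of the TCP to a pose.
- move_l(position, speed=0.15, orientation=None): straight line of the TCP; orientation=None keeps the orientation; speed is the mean speed in m/s.
- movej(angles): joint-space move.
- gripper_open() and close(): open the fingers fully, or close them until they stop; the grip force is fixed at half the most.
- hold(seconds).
- inverse_kinematics(position, orientation): joint angles nearest the present ones, or None.
- state(): the state.
- get_image(name): name is "scene" or "side" or "wrist"; returns a dict with "frame" (384x512x3 uint8, blue, green, red), "depth" (384x512 float32, m along the optical axis (not along the pixel's ray), 0 where there is no reading), "camera_matrix" (3x3 intrinsics, pixels), "view" (4x4, takes a point from world to camera coordinates). Camera axes: x right, y up, looking along -z (the intrinsics and any distortion apply to the point x, -y, -z); pixel columns grow to the right and rows downward; lengths in m; the calibration is good to about 2 mm. A picture is of the moment at which its call begins.
A pose or a line that the arm cannot do raises IKError and nothing moves.
- job_done(): hands the job in, once; it reports no verdict.
The state is a dict: "time": time; "joint_pos": joint angles; "dq": joint speeds; "joint_torque": joint torques, N m; "ee_pos": TCP position; "ee_rot": TCP orientation; "ft_force": force on the tool from outside, world axes, zero at the start; "moment": the same for the moment, N m; "finger_gap": finger opening in m.
Only numpy, scipy, OpenCV 4.12 (cv2) and the standard library are available. Lean on these libraries where they do the work, as an engineer would, in place of code of your own. Each camera call takes 0.05 s, during which the arm holds its last target. There are 200 camera calls.

## Working session

There is one attempt and no reset: what is moved stays moved. The work goes in short steps, each a Python script; the robot and the scene stay as the last script left them, time stands still between calls to the robot, and variables do not carry over. Pictures are saved under pics/ and viewed, about 12 in all and at most 16, crops included, and the job is handed in when it is done.

```bash
ls; mkdir -p pics; python3 - <<'E'
from bench import *
import cv2,numpy as np
s=state();print(s['time'],s['ee_pos'],s['ee_rot'],s['finger_gap'])
a=[]
for n in ("scene","side","wrist"):
    im=get_image(n);np.savez(f"pics/{n}0.npz",**{k:im[k] for k in im})
    cv2.imwrite(f"pics/{n}0.png",im["frame"]);print(n,im["camera_matrix"].tolist(),np.round(im["view"],3).tolist(),list(im.keys()))
E
```

```text
pics
0.0 [ 0.2569907  -0.54186141  0.22952661] [-9.44211710e-04  9.75591810e-01  2.19589849e-01 -1.64358455e-04] 0.08771892988009013
scene [[358.54966665137414, 0.0, 257.56063508415707], [0.0, 358.54966665137414, 187.30742758275503], [0.0, 0.0, 1.0]] [[0.672, 0.74, 0.016, -0.324], [-0.586, 0.519, 0.623, 0.272], [0.453, -0.428, 0.782, -1.135], [0.0, 0.0, 0.0, 1.0]] ['frame', 'depth', 'camera_matrix', 'view']
side [[355.5590671431607, 0.0, 255.69319165959817], [0.0, 355.5590671431607, 192.06819971911344], [0.0, 0.0, 1.0]] [[-0.912, -0.409, -0.015, 0.434], [0.284, -0.658, 0.697, -0.164], [-0.295, 0.632, 0.717, -0.724], [0.0, 0.0, 0.0, 1.0]] ['frame', 'depth', 'camera_matrix', 'view']
wrist [[342.5061114061061, 0.0, 245.815900018328], [0.0, 342.5061114061061, 194.15717991683334], [0.0, 0.0, 1.0]] [[0.429, -0.903, -0.002, -0.599], [0.867, 0.412, -0.279, 0.035], [0.253, 0.118, 0.96, -0.391], [0.0, 0.0, 0.0, 1.0]] ['frame', 'depth', 'camera_matrix', 'view']
```

View pics/scene0.png

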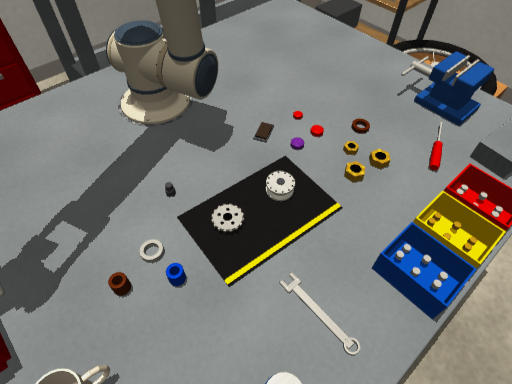

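View pics/side0.png

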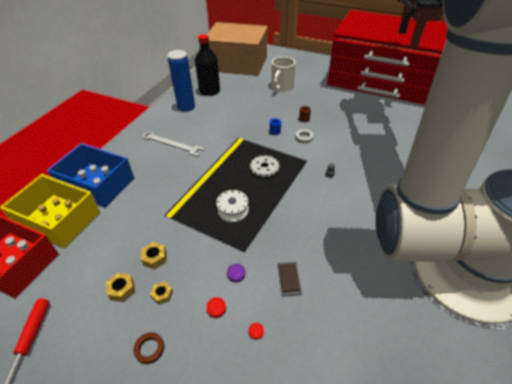

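The scene view shows the sprocket at (228,217) and the hub at (281,184). The bright bearing is at (151,250), the blue spacer at (176,274), the red caps at (298,115) and (317,130), and the nuts at (351,147), (380,158) and (355,171). The side view agrees. Next I'll measure them.

```bash
cat > h.py <<'E'
import numpy as np, cv2
def cast(im,uv,z):
    """pixels (N,2) -> world xy on plane z"""
    uv=np.atleast_2d(np.asarray(uv,float)); K=im["camera_matrix"]; V=im["view"]; R=V[:3,:3]; t=V[:3,3]
    d=np.c_[(uv[:,0]-K[0,2])/K[0,0],-(uv[:,1]-K[1,2])/K[1,1],-np.ones(len(uv))]@R
    c=-R.T@t
    return c[:2]+d[:,:2]*((z-c[2])/d[:,2])[:,None]
def world(im):
    K=im["camera_matrix"]; V=im["view"]; D=im["depth"]; v,u=np.mgrid[:D.shape[0],:D.shape[1]]
    P=np.stack([(u-K[0,2])/K[0,0]*D,-(v-K[1,2])/K[1,1]*D,-D],-1)
    W=(P-V[:3,3])@V[:3,:3]; W[D==0]=np.nan
    return W
RANGES={"red":((0,150,90),(5,255,255)),"blue":((110,150,60),(130,255,255)),"yellow":((18,90,70),(35,255,255)),
 "rust":((3,90,30),(14,220,160)),"purple":((130,90,50),(155,255,255)),"bright":((0,0,150),(180,40,255))}
def blobs(im,col,amin=25):
    m=cv2.inRange(cv2.cvtColor(im["frame"],cv2.COLOR_BGR2HSV),*map(np.array,RANGES[col]))
    n,l,s,c=cv2.connectedComponentsWithStats(m)
    return [(l==i,s[i],c[i]) for i in range(1,n) if s[i][4]>=amin]
def rect(im,z,cx,cy,half,ppm=2000):
    """top-down ortho picture of plane z, x up in picture, y left; ppm px per m"""
    n=int(2*half*ppm); K=im["camera_matrix"]; V=im["view"]
    i,j=np.mgrid[:n,:n]; X=cx+half-i/ppm; Y=cy+half-j/ppm
    P=np.stack([X,Y,np.full_like(X,z)],-1)@V[:3,:3].T+V[:3,3]
    u=K[0,0]*P[...,0]/-P[...,2]+K[0,2]; v=-K[1,1]*P[...,1]/-P[...,2]+K[1,2]
    return cv2.remap(im["frame"],u.astype(np.float32),v.astype(np.float32),cv2.INTER_LINEAR)
E
python3 - <<'E'
from h import *
for n in("scene","side"):
    im=dict(np.load(f"pics/{n}0.npz")); W=world(im)
    print(n,"bench z std",np.nanmean(W[255:260,300:310,2]) if n=="scene" else np.nanmean(W[250:260,340:370,2]))
    for col in RANGES:
        for m,s,c in blobs(im,col):
            w=W[m]; w=w[~np.isnan(w[:,0])]
            if len(w)<10: continue
            top=np.percentile(w[:,2],90)
            if top>.08 or not(.1<w[:,0].mean()<.9 and abs(w[:,1].mean())<.75): continue
            t=w[w[:,2]>top-.006]
            mid=(t.max(0)+t.min(0))/2
            print(col,s[4],c.round(),"top%.3f"%top,"mid",mid[:2].round(3),"ext",(t.max(0)-t.min(0))[:2].round(3))
E
```

```text
scene bench z std 0.00027814574950893673
red 49 [298. 114.] top0.015 mid [0.347 0.286] ext [0.027 0.026]
red 93 [317. 129.] top0.019 mid [0.435 0.276] ext [0.036 0.036]
red 243 [436. 154.] top0.026 mid [0.723 0.443] ext [0.055 0.095]
red 842 [481. 199.] top0.071 mid [0.88 0.36] ext [0.15 0.12]
blue 340 [175. 274.] top0.041 mid [ 0.542 -0.288] ext [0.035 0.034]
yellow 117 [351. 147.] top0.020 mid [0.545 0.294] ext [0.039 0.04 ]
yellow 178 [380. 157.] top0.026 mid [0.625 0.316] ext [0.051 0.052]
yellow 224 [355. 170.] top0.026 mid [0.609 0.228] ext [0.053 0.05 ]
yellow 3527 [460. 228.] top0.069 mid [0.88 0.23] ext [0.15  0.119]
yellow 812 [281. 244.] top0.005 mid [ 0.632 -0.046] ext [0.042 0.343]
rust 158 [264. 130.] top0.012 mid [0.334 0.159] ext [0.052 0.063]
rust 40 [113. 277.] top0.041 mid [ 0.478 -0.386] ext [0.024 0.03 ]
rust 31 [120. 285.] top0.041 mid [ 0.497 -0.385] ext [0.01  0.025]
purple 132 [297. 143.] top0.019 mid [0.433 0.194] ext [0.037 0.035]
bright 70 [278.  74.] top0.003 mid [0.151 0.4  ] ext [0.064 0.092]
bright 200 [268.  93.] top0.002 mid [0.202 0.298] ext [0.068 
[... 2950 characters left out ...]
 0.193] ext [0.157 0.333]
bright 509 [232. 202.] top0.036 mid [0.517 0.044] ext [0.072 0.071]
bright 30 [310. 230.] top0.001 mid [0.332 0.026] ext [0.019 0.021]
bright 4842 [227. 287.] top0.001 mid [0.455 0.226] ext [0.234 0.198]
bright 2179 [325. 300.] top0.001 mid [0.273 0.177] ext [0.174 0.228]
bright 26 [ 10. 260.] top0.018 mid [0.875 0.361] ext [0.012 0.011]
bright 52 [ 82. 300.] top0.002 mid [0.681 0.365] ext [0.03  0.022]
bright 43 [285. 303.] top0.001 mid [0.319 0.213] ext [0.02  0.025]
bright 40 [ 98. 316.] top0.001 mid [0.633 0.38 ] ext [0.019 0.02 ]
bright 37 [318. 326.] top0.001 mid [0.247 0.23 ] ext [0.016 0.025]
bright 89 [ 12. 369.] top0.017 mid [0.691 0.512] ext [0.021 0.042]
```

The nut meant is the one 18 mm high at (0.545,0.294), because the other two are about 24 mm high. The cap is at (0.434,0.277). I'll start with the bearing: hover over it, refine its position with the wrist camera, then grasp and lift.

```bash
cat > r.py <<'E'
from bench import *
from h import *
def q(a):
    a=np.radians(a); return [0,np.cos(a/2),np.sin(a/2),0]   # jaw line at a+90 deg
def snap(n,cam="wrist"):
    im=get_image(cam); cv2.imwrite(f"pics/{n}.png",im["frame"]); np.savez(f"pics/{n}.npz",**im); return im
def loc(im,xy,ztop,r=.045,tol=.004):
    W=world(im); m=(abs(W[...,2]-ztop)<tol)&(np.hypot(W[...,0]-xy[0],W[...,1]-xy[1])<r)
    n,l,s,c=cv2.connectedComponentsWithStats(m.astype(np.uint8))
    k=1+np.argmax(s[1:,4]); p=W[l==k][:,:2].astype(np.float32)
    (x,y),R=cv2.minEnclosingCircle(p); return np.array([x,y]),R,(p.min(0)+p.max(0))/2,len(p),np.nanmedian(W[l==k][:,2])
def st(s=""):
    t=state(); print(s,"t%.2f"%t["time"],"ee",np.round(t["ee_pos"],4),"gap%.4f"%t["finger_gap"],"F",np.round(t["ft_force"],1))
E
python3 - <<'E'
from r import *
B=np.array([.453,-.293]); A=147
print(inverse_kinematics([*B,.12],q(A)))
move_to([*B,.12],q(A)); st("hover")
im=snap("bear1"); L=loc(im,B,.015); print(L)
E
```

```text
[-6.37185099e-01 -6.54410852e-02  1.58409231e+00 -4.44089210e-16
  1.62294142e+00 -1.63202277e+00]
hover t1.55 ee [ 0.4529 -0.2936  0.1203] gap0.0879 F [ 0.4 -0.3  0.2]
(array([ 0.45189947, -0.29396495]), 0.025988666340708733, array([ 0.45168555, -0.29420352], dtype=float32), 2037, np.float64(0.01508927155861633))
```

View pics/bear1.png

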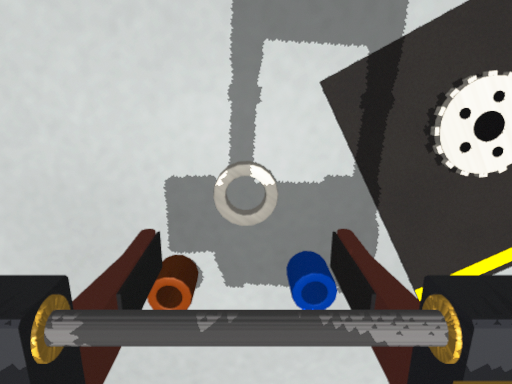

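The wrist view shows the bearing at (245,193), with a measured radius of 26.0 mm as expected and both spacers clear of the finger path. I'll grasp it and place it on the hub.

```bash
python3 - <<'E'
from r import *
for n in("scene","side"):
    im=dict(np.load(f"pics/{n}0.npz"))
    for nm,xy,z in(("hub",(.517,.043),.035),("spig",(.517,.043),.040),("spr",(.503,-.117),.023)):
        L=loc(im,xy,z,tol=.003 if nm!="spig" else .0024); print(n,nm,L[0].round(4),L[1].round(4),L[2].round(4),L[3])
H=np.array([.517,.0435]); B=[.4518,-.2941]; A=147
move_l([*B,.05],.25,q(A)); move_l([*B,.011],.1); close(); st("closed")
move_l([*B,.12],.2); st("lift")
move_to([*H,.12],q(A)); hold(.2); st("overhub"); snap("hub1")
E
```

```text
Traceback (most recent call last):
AttributeError: 'float' object has no attribute 'round'
```

```bash
python3 - <<'E'
from r import *
for n in("scene","side"):
    im=dict(np.load(f"pics/{n}0.npz"))
    for nm,xy,z in(("hub",(.517,.043),.035),("spig",(.517,.043),.040),("spr",(.503,-.117),.023)):
        L=loc(im,xy,z,tol=.003 if nm!="spig" else .0024); print(n,nm,L[0].round(4),"%.4f"%L[1],L[2].round(4),L[3])
H=np.array([.517,.0435]); B=[.4518,-.2941]; A=147
move_l([*B,.05],.25,q(A)); move_l([*B,.011],.1); close(); st("closed")
move_l([*B,.12],.2); st("lift")
move_to([*H,.12],q(A)); hold(.2); st("overhub"); snap("hub1")
E
```

```text
scene hub [0.5157 0.0432] 0.0375 [0.5173 0.0424] 477
scene spig [0.5182 0.0425] 0.0117 [0.5167 0.0425] 41
scene spr [ 0.5024 -0.1167] 0.0388 [ 0.5034 -0.1166] 638
side hub [0.5173 0.0445] 0.0373 [0.5166 0.0443] 529
side spig [0.5127 0.0493] 0.0070 [0.5159 0.0441] 43
side spr [ 0.5043 -0.1148] 0.0394 [ 0.5024 -0.1142] 421
closed t3.24 ee [ 0.4519 -0.2941  0.0111] gap0.0502 F [-0.3  0.4  2. ]
lift t3.93 ee [ 0.4513 -0.2938  0.1186] gap0.0508 F [-0.1 -0.1 -1.1]
overhub t5.43 ee [0.5171 0.0424 0.1199] gap0.0502 F [-0.1  0.2 -1.5]
```

View pics/hub1.png

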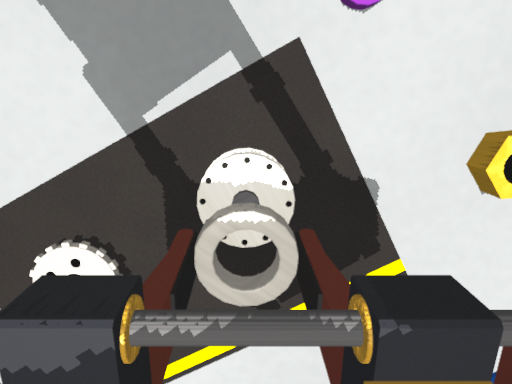

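The wrist view shows the bearing held level at (246,255), in the same column as the hub centre (246,198). I'll lower and release it, then look at it from above.

```bash
python3 - <<'E'
from r import *
H=[.517,.0435]; A=147
move_l([*H,.06],.15,q(A)); move_l([*H,.0465],.04); hold(.2); st("down")
gripper_open(); st("open"); move_l([*H,.15],.2); hold(.2)
im=snap("hub2")
for z,r in((.05,.045),(.035,.05)): print(z,loc(im,H,z,r,.003))
N=[.545,.294]; a=None
move_to([*N,.12],q(90)); hold(.2); st("nut"); im=snap("nut1"); print(loc(im,N,.018,.03,.004))
W=world(im); m=(abs(W[...,2]-.018)<.004)&(np.hypot(W[...,0]-N[0],W[...,1]-N[1])<.03)
p=(W[m][:,:2]*1000).astype(np.float32); 
from cv2 import convexHull,minAreaRect
for d in range(0,180,5):
    s=p@[np.cos(np.radians(d)),np.sin(np.radians(d))]; print(d,"%.1f"%np.ptp(s),end="; ")
cv2.imwrite("pics/two1.png",np.hstack([cv2.resize(cv2.imread(f"pics/{k}.png"),(400,300)) for k in("hub2","nut1")]))
E
```

```text
down t6.72 ee [0.517  0.0435 0.0465] gap0.0506 F [-0.1  0.2 -0.7]
open t7.47 ee [0.517  0.0435 0.0465] gap0.0879 F [ 0.4  0.9 -0.2]
0.05 (array([0.51666272, 0.04282298]), 0.025858350098133087, array([0.5166982 , 0.04289508], dtype=float32), 2090, np.float64(0.05011388075113524))
0.035 (array([0.51544213, 0.04258252]), 0.03623066842556, array([0.5151762 , 0.04256158], dtype=float32), 2450, np.float64(0.035286526328594095))
nut t9.86 ee [0.5453 0.2933 0.1203] gap0.0876 F [-0.4  0.3  0.1]
(array([0.54366684, 0.29345691]), 0.020848173648118973, array([0.5438857 , 0.29356867], dtype=float32), 1811, np.float64(0.018354155110660964))
0 39.2; 5 38.1; 10 36.9; 15 36.3; 20 37.9; 25 39.2; 30 40.3; 35 41.0; 40 41.4; 45 41.5; 50 41.3; 55 40.7; 60 39.9; 65 38.8; 70 37.4; 75 36.7; 80 37.9; 85 39.1; 90 40.0; 95 40.6; 100 40.9; 105 41.0; 110 40.8; 115 40.3; 120 39.5; 125 38.4; 130 37.2; 135 36.5; 140 37.5; 145 38.8; 150 39.7; 155 40.4; 160 40.8; 165 40.8; 170 40.6; 175 40.0;
```

View pics/two1.png

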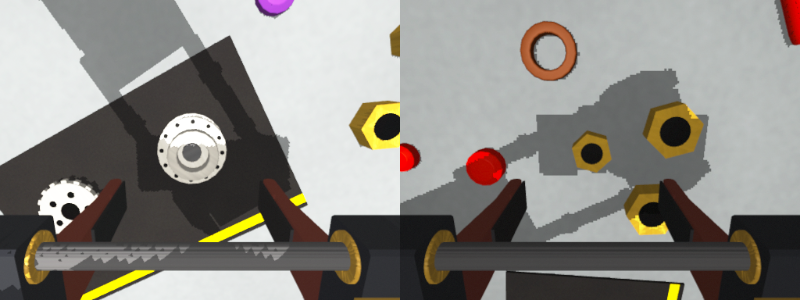

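The bearing lies flat at z=0.050, within about 1 mm of the hub's centre. The nut at (591,153) in the combined picture is the small one, with flats facing 15°, 75° and 135°. I'll use the jaw line at 75°, which clears the neighbouring nuts.

```bash
python3 - <<'E'
from r import *
N=[.5437,.2935]; M=[.5099,-.0365]
move_to([*N,.06],q(165)); move_l([*N,.011],.1); close(); st("closed")
move_l([*N,.13],.2); st("lift")
move_to([*M,.13],q(85)); hold(.1); st("mid")
move_l([*M,.03],.15); move_l([*M,.0145],.04); hold(.2); st("down")
gripper_open(); st("open"); move_l([*M,.18],.2); hold(.2)
im=snap("mid1")
for nm,xy,z,r in(("nut",M,.021,.03),("bear",(.517,.043),.05,.04),("hub",(.517,.043),.035,.05),("spr",(.503,-.116),.023,.05)):
    L=loc(im,xy,z,r,.0035); print(nm,L[0].round(4),"%.4f"%L[1],L[2].round(4),L[3],L[4].round(4))
for m,s,c in blobs(im,"yellow",400):
    v,u=np.nonzero(m); P=cast(im,np.c_[u,v],.003); print("stripe?",s,P.mean(0).round(4),np.linalg.svd(P-P.mean(0),full_matrices=0)[2][0].round(4))
E
```

```text
closed t12.59 ee [0.5437 0.2935 0.011 ] gap0.0356 F [-0.4 -0.7  0.7]
lift t13.33 ee [0.5432 0.2932 0.1283] gap0.0353 F [-0.4 -0.7 -1.8]
mid t14.69 ee [ 0.5101 -0.0355  0.1297] gap0.0359 F [ 0.5 -0.5 -0.9]
down t16.24 ee [ 0.5099 -0.0365  0.0144] gap0.0357 F [-0.2 -0.4 -2.1]
open t17.18 ee [ 0.5099 -0.0365  0.0145] gap0.0882 F [ 0.6  0.2 -0.2]
nut [ 0.5086 -0.0379] 0.0205 [ 0.5085 -0.0379] 1254 0.0214
bear [0.5165 0.043 ] 0.0260 [0.5167 0.043 ] 2139 0.0501
hub [0.515  0.0424] 0.0361 [0.5149 0.0425] 2617 0.0353
spr [ 0.5013 -0.1169] 0.0385 [ 0.5016 -0.1166] 3867 0.0232
stripe? [ 360    0   39  255 3600] [0.6366 0.002 ] [-0.082  -0.9966]
stripe? [ 228  157   39   46 1006] [ 0.5089 -0.04  ] [-0.0657 -0.9978]
stripe? [  30  295   40   69 1301] [ 0.2658 -0.1957] [-0.4115 -0.9114]
stripe? [ 423  295   40   69 1315] [ 0.7184 -0.2344] [ 0.244  -0.9698]
```

View pics/mid1.png

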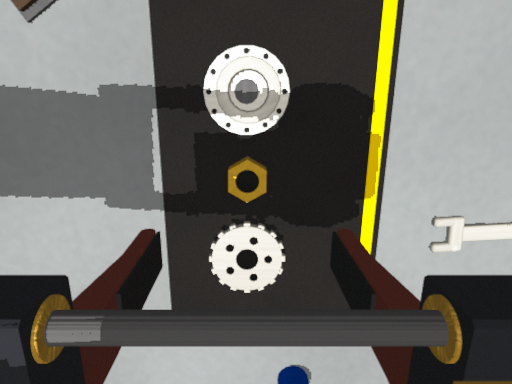

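The wrist view shows the hub at (246,90) with its bearing, the nut at (247,180) and the sprocket at (247,258). The nut is within 1 mm of the midpoint. Next come the spacer and then the cap, each with one close look first.

```bash
python3 - <<'E'
from r import *
S=[.542,-.287]; T=[.5885,-.1225]; A=-5
move_to([*S,.14],q(A)); hold(.2); im=snap("sp1"); L=loc(im,S,.04,.03,.003); print(L)
if abs(L[1]-.018)<.003 and np.hypot(*(L[0]-S))<.008: S=list(map(float,L[0]))
else: raise SystemExit("check")
move_l([*S,.07],.25); move_l([*S,.022],.12); close(); st("closed")
move_l([*S,.11],.2); move_to([*T,.11],q(A)); st("over")
move_l([*T,.045],.15); move_l([*T,.0255],.04); hold(.2); st("down")
gripper_open(); move_l([*T,.18],.2); hold(.2); st("up")
im=snap("sp2")
for nm,xy,z,r in(("sp",T,.043,.03),("spr",(.503,-.116),.023,.05)):
    L=loc(im,xy,z,r,.0035); print(nm,L[0].round(4),"%.4f"%L[1],L[2].round(4),L[3],L[4].round(4))
C=[.434,.277]
move_to([*C,.13],q(90)); hold(.2); st("cap"); im=snap("cap1"); L=loc(im,C,.018,.03,.003); print(L); L=loc(im,C,.012,.03,.008); print(L)
cv2.imwrite("pics/two2.png",np.hstack([cv2.resize(cv2.imread(f"pics/{k}.png"),(400,300)) for k in("sp2","cap1")]))
E
```

```text
(array([ 0.54089129, -0.28795996]), 0.018087444826960564, array([ 0.54134583, -0.28767788], dtype=float32), 1086, np.float64(0.040051972966097985))
closed t21.56 ee [ 0.5409 -0.2879  0.0219] gap0.0361 F [ 0.4 -0.2  0.1]
over t22.88 ee [ 0.5879 -0.1232  0.1088] gap0.0358 F [-0.  -0.8 -1.5]
down t24.29 ee [ 0.5885 -0.1225  0.0254] gap0.0361 F [-0.4  0.8 -1.2]
up t26.34 ee [ 0.5879 -0.1223  0.1781] gap0.0877 F [ 0.1 -0.   0.2]
sp [ 0.5886 -0.1223] 0.0181 [ 0.5889 -0.1221] 885 0.043
spr [ 0.5017 -0.1159] 0.0387 [ 0.5019 -0.1165] 3816 0.0232
cap t28.18 ee [0.4346 0.2764 0.1301] gap0.0879 F [-0.8 -0.5  0.7]
(array([0.43233597, 0.27624416]), 0.01852637715637684, array([0.43219453, 0.2764179 ], dtype=float32), 1353, np.float64(0.017542919185743366))
(array([0.43234354, 0.27634007]), 0.018966948613524437, array([0.4326612 , 0.27659297], dtype=float32), 1648, np.float64(0.017198934489420205))
```

View pics/two2.png

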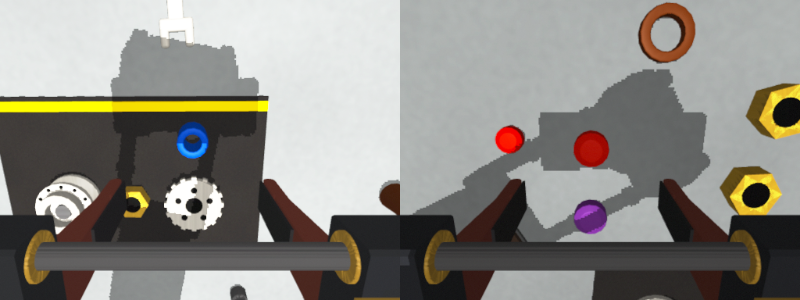

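The left view shows the spacer standing at (192,142), straight behind the sprocket at (193,205); I measured 87 mm between their centres. The right view shows the cap at (591,149), radius 19 mm. I'll grasp it with the jaw line at 45°, clear of the small red and purple caps.

```bash
python3 - <<'E'
from r import *
C=[.4333,.277]; T=[.5886,-.1224]; A=135
move_to([*C,.06],q(A)); move_l([*C,.011],.1); close(); st("closed")
move_l([*C,.15],.2); move_to([*T,.15],q(A)); hold(.2); st("over")
move_l([*T,.07],.15); move_l([*T,.0545],.03); hold(.3); st("down")
gripper_open(); hold(.1); move_l([*T,.18],.15); hold(.2); st("up")
im=snap("fin1")
L=loc(im,T,.061,.03,.0035); print("cap",L)
L=loc(im,T,.056,.03,.01); print("cap",L)
movej([-1.185,.091,1.231,0,1.82,-.057]); hold(.2)
for n in("scene","side"):
    im=snap("fin_"+n,n)
    for nm,xy,z,r in(("cap",T,.061,.03),("spr",(.503,-.116),.023,.05),("nut",(.51,-.0365),.021,.03),("bear",(.517,.043),.05,.04),("hub",(.517,.043),.035,.05)):
        L=loc(im,xy,z,r,.0035); print(n,nm,L[0].round(4),"%.4f"%L[1],L[2].round(4),L[3],L[4].round(4))
a,b=[cv2.imread(f"pics/fin_{k}.png") for k in("scene","side")]
cv2.imwrite("pics/fin.png",np.hstack([cv2.resize(a[130:310,130:370],(400,300),interpolation=cv2.INTER_CUBIC),cv2.resize(b[90:270,140:380],(400,300),interpolation=cv2.INTER_CUBIC)]))
E
```

```text
closed t30.49 ee [0.4333 0.277  0.011 ] gap0.0370 F [ 0.2 -0.2 -0.8]
over t33.11 ee [ 0.5887 -0.1213  0.1502] gap0.0371 F [ 1.   0.2 -0.9]
down t34.76 ee [ 0.5886 -0.1224  0.0545] gap0.0370 F [-0.1  0.3 -0.9]
up t36.96 ee [ 0.5882 -0.1223  0.1786] gap0.0876 F [-0.  -1.1 -0.9]
cap (array([ 0.588054  , -0.12282938]), 0.018762841820716858, array([ 0.5881625 , -0.12295038], dtype=float32), 1398, np.float64(0.06045003696062613))
cap (array([ 0.58793974, -0.1228691 ]), 0.01894540525972843, array([ 0.58802044, -0.12284784], dtype=float32), 1604, np.float64(0.06013788509051956))
scene cap [ 0.5903 -0.1234] 0.0188 [ 0.5903 -0.123 ] 183 0.0605
scene spr [ 0.5026 -0.1176] 0.0391 [ 0.5025 -0.1167] 659 0.0233
scene nut [ 0.511  -0.0369] 0.0206 [ 0.5103 -0.0368] 168 0.0214
scene bear [0.5179 0.0429] 0.0266 [0.5188 0.0426] 191 0.0501
scene hub [0.516  0.0418] 0.0368 [0.5156 0.042 ] 210 0.0354
side cap [ 0.5894 -0.1213] 0.0180 [ 0.5893 -0.1213] 88 0.0601
side spr [ 0.5028 -0.1156] 0.0393 [ 0.5027 -0.1156] 427 0.0227
side nut [ 0.5098 -0.0357] 0.0201 [ 0.5098 -0.0347] 140 0.0209
side bear [0.5179 0.0455] 0.0268 [0.5173 0.0458] 199 0.0497
side hub [0.5168 0.0447] 0.0367 [0.5167 0.0442] 245 0.0349
```

View pics/fin.png

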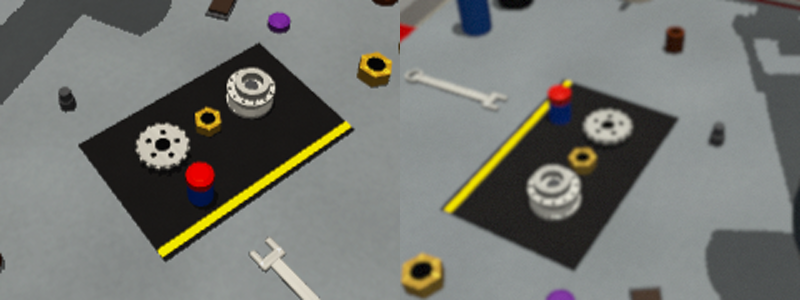

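View pics/fin1.png

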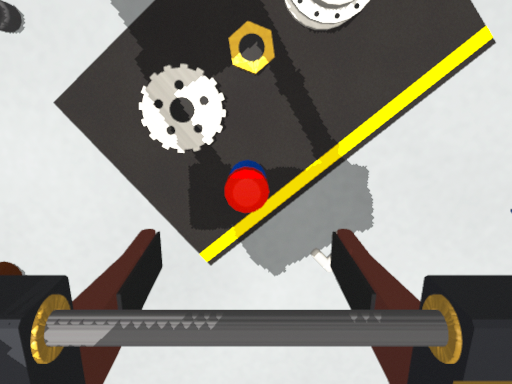

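The final pictures show everything in place: the cap on the standing spacer (scene crop (200,178)), the nut midway, and the bearing flat on the hub. The rusty parts are untouched and the arm is clear, so I'm handing in.

```bash
python3 -c "
from bench import *
print(job_done(), state()['time'])"
```

```text
the job is handed in; nothing more can be done
the job is handed in; nothing more can be done
```

I placed all four parts in the order asked and handed the job in. The robot's clock read about 37 s when the cap was released, well inside the 99 s limit.

| Part | What the last checks showed |
|---|---|
| Bearing | Flat on the hub, top at z ≈ 0.050 m. It is about 1–2.5 mm off the hub's centre, out of 6 mm to spare. |
| Nut | Flat on the mat, within 1 mm of the midpoint between hub and sprocket in the close view. |
| Spacer | Upright, 87 mm from the sprocket's centre and straight behind it. The target was 86 mm. |
| Cap | Level on the spacer, top at z ≈ 0.060–0.0605 m against 0.061 m. It is about 1 mm off centre. |

- **Old parts:** I never approached the rusty spacer and bearing.
- **Disagreements:** The camera views differed from each other by up to about 3 mm, slightly over the stated 2 mm calibration. No check failed.

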